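Tighten a column nut to the first click of its slip clutch

TASK

Tighten the column nut in the small bench stand: take the crank by its knob and turn it clockwise, seen from above, until the slip clutch clicks over for the first time, then stop. It must click over exactly once; let go and leave the crank resting in the notch that it clicked into, with the jars and the fitting beside the stand left alone.

Things in the scene. Friction and masses are not known exactly. Their poses are not given: they have to be found in the camera images.
- stand: Fixed bench stand: dark steel foot 120 x 90 x 12 mm with an aluminium block 56 x 56 mm on it up to 51 mm, a brass side port with a stub of tubing toward its +y. Origin at the centre of the foot's underside, z up.
- hub (a point): Point on the upright axis of nut and crank, 85 mm above the worktop. Brass nut, steel toothed wheel (61 mm across) and crank are stacked on this axis. Nothing shows how far the nut still has to turn: it bites after 1.3 to 2.5 rad of clockwise turning, different every time. Its orientation has no use.
- grip (a point): Centre of the crank's upright black knob, the part to hold: 22 mm in diameter, 56 mm tall (94 to 150 mm above the worktop), 95 mm from the axis, 37 mm above the hub point. It spins freely on its pin, so it can be held without turning the wrist. The line from hub to grip is the crank's direction; the point's x points outward along it.
- arm (a point): Point on top of the flat steel crank arm, 60 mm from the axis, 90 mm above the worktop; the arm is 18 mm wide, 9 mm thick. While the nut runs down, the crank resists with 1 to 4 N at the knob. When the nut bites, that rises within about 5 mm of knob travel to 6 N or more (peak up to 15), then fades as the clutch roller climbs its tooth.
- housing (a point): Top centre of the grey clutch housing, 80 mm across, 90 mm above the worktop; bolt head to 95 mm. About 15 mm of knob travel after the bite the roller passes the tooth's crest (click): the force turns negative, about -3 N, pulling the crank on. Let go there, and the crank rolls by itself into the next notch. Turned on, it clicks again 50 mm later. Turned back, it slips back at 3 N.
- clutch (a joint): Turn of the crank against the nut in rad, clockwise positive, the slip of the clutch: 0 to 0.06 (play of the starting notch) all through the run-down of the nut, first tooth ridden over (click) at about 0.18, next notch at 0.45 to 0.58, second tooth (second click) at about 0.70. 12 notches a turn.
- ferrule_jar_c (a point): Centre of a loose white jar with a black lid, 38 mm in diameter, 50 mm tall, standing behind the stand. Bystander.
- septa_jar_c (a point): Centre of a loose white jar with a green lid, 46 mm in diameter, 55 mm tall, standing behind the stand. Bystander.
- tee_c (a point): Centre of a loose white three-way tee fitting, 26 x 42 x 16 mm, lying behind the stand. Bystander.

How it is judged:
By the outcome, as a careful person would: the job done as asked, in the order asked, and still so for the second after the job is handed in, with the robot touching nothing.
It also fails if it takes over 61 s, if anything falls off the work surface, if the arm or the gripper's body presses on something with over 40 N, if the wrist force passes 120 N, or if a joint passes its speed limit or range.

ROBOT

A 7-joint arm with a two-finger parallel gripper is mounted at the origin on a cart in front of the work surface, level with it; the furniture and walls round the work are solid. World frame = base frame: x ahead of the robot, y to its left, z up, the work surface at z = 0. Lengths are in m, angles in rad, forces in N, time in s.
With the tool pointing down it reaches from about 0.4 to 0.85 m from the base axis. Payload 4.5 kg.
Tool frame: the origin (TCP) lies midway between the tips of the shut fingers; the grasp point (between the pads) lies 19 mm behind it; z points along the fingers, y is the line along which they close (so a half turn about z gives the same grasp; the last joint's range is limited). The gripper opens to 88 mm and grips with 3 to 60 N. Pads are 18 mm wide; open, the fingers measure 123 mm over their backs; the gripper's body (75 mm by 187 mm) begins 45 mm behind the grasp point.
Start: joints at [1.333, 0.689, -0.195, 1.565, 0.157, 0.902, -0.215], TCP at [0.168, -0.602, 0.239] pointing down, gripper open.
Joint ranges: [-3.01, 3.01], [-0.46, 2.08], [-1.47, 1.51], [0.13, 2.56], [-1, 4.14], [0.04, 2.09], [-2.66, 2.66]. Speed limits (rad/s): [2.57, 2.57, 3.14, 3.14, 3.14, 3.14, 3.14].

INTERFACE

Orientations are given as a unit quaternion [x, y, z, w].
In Python, from plant import r, eyes, finish_job gives the robot as it stands. The module is installed in compiled form; this text tells all that it offers.
- The arm moves only by the tool move_arm, never from a script. Its argument "motion" is a list of rows, each a list of 7 numbers: the shift along the tool's x, y, z in mm, then the turn, a rotation vector about the tool's x, y, z in degrees, then the closure, from 0 (fully open) to 1 (shut). A call has 1 to 5 rows; each row is the pose to reach, as a shift and turn from the pose commanded when the call began, along the tool's axes at that moment; what a row does not reach only later rows make up. A row lasts 1/8 s, in which the tool goes at most 62.5 mm and 10.7 degrees, less where a joint would pass 70% of its speed; a pose out of reach is approached as far as the arm can. A call with a gripper value outside its range is refused whole. The fingers move at their own pace and stop on an object; "newtons" is the grip in N (left out, the last holds). Time passes only in rows, so rows that repeat a pose let the fingers close. It gives the time, the measured TCP pose, the force, the opening and the grip force at its end, in the units of the state.
- r.get_state(): the state, without advancing time (a new reading comes with each control period).
- eyes.snapshot(name): name is "scene" or "top" or "wrist"; returns a dict with "frame" (384x512x3 uint8, red, green, blue), "z_map" (384x512 float32, m along the optical axis (not along the pixel's ray), 0 where there is no reading), "intrinsics" (3x3 intrinsics, pixels), "world_to_cam" (4x4, takes a point from world to camera coordinates). Camera axes: x right, y down, z forward; pixel columns grow to the right and rows downward; lengths in m; the calibration is good to about 2 mm. A picture is of the moment at which its call begins.
- finish_job(): hands the job in; it is judged then, once.
The state is a dict: "clock": time; "q": joint angles; "qd": joint speeds; "joint_torque": joint torques, N m; "tool_pos": TCP position; "eef_rot": TCP orientation; "contact_force": force on the tool from outside, world axes, zero at the start; "moment": the same for the moment, N m; "opening": opening from 0.0 (shut) to 1.0 (fully open); "finger_force": force on a finger pad.
Only numpy, scipy, OpenCV 4.12 (cv2) and the standard library are available. Lean on these libraries where they do the work, as an engineer would, in place of code of your own. Each camera call takes 0.05 s, during which the arm holds its last target. There are 200 camera calls.

## Working session

There is one attempt and no reset: what is moved stays moved. The work goes in short steps, Python scripts to look and compute and a tool call to move; the robot and the scene stay as the last step left them, time stands still between calls to the robot, and variables do not carry over. Pictures are saved under pics/ and viewed, at most 10 in all, crops included, and the job is handed in when it is done.

Besides the shell and the picture viewer there is one more tool, called as name(argument=value, ...) on one line, values as JSON. move_arm: Moves the arm, as the interface text tells. Its arguments: {"type":"object","properties":{"motion":{"type":"array","items":{"type":"array","items":{"type":"number"}}},"newtons":{"type":"number"}},"required":["motion"]}

```bash
mkdir -p pics; cat > h.py <<'E'
import numpy as np, cv2
from plant import r, eyes, finish_job
from scipy.spatial.transform import Rotation as R
def snap(n,f):
    s=eyes.snapshot(n); cv2.imwrite(f'pics/{f}.png',cv2.cvtColor(s['frame'],cv2.COLOR_RGB2BGR)); np.savez(f'pics/{f}.npz',**s); return s
def pw(s,u,v,z=None):
    K=s['intrinsics'];z=z or float(s['z_map'][v,u]);p=np.linalg.inv(K)@[u,v,1]*z
    return (np.linalg.inv(s['world_to_cam'])@np.append(p,1))[:3]
def cloud(s):
    v,u=np.indices(s['z_map'].shape);z=s['z_map'];K=s['intrinsics']
    p=np.stack([(u-K[0,2])/K[0,0]*z,(v-K[1,2])/K[1,1]*z,z,np.ones_like(z)],-1)
    return (p@np.linalg.inv(s['world_to_cam']).T)[...,:3]
E
python3 - <<'E'
from h import *
a=snap('scene','s1')['frame'];b=snap('top','t1')['frame']
cv2.imwrite('pics/both.png',cv2.cvtColor(np.hstack([a,b])[:, :],cv2.COLOR_RGB2BGR)) 
st=r.get_state();print(st)
E
```

```text
{'clock': 0.1, 'q': array([ 1.33281887,  0.68988902, -0.19449776,  1.56621617,  0.15731066,
        0.90249241, -0.21508173]), 'qd': array([ 0.00273456, -0.0028952 ,  0.0005886 , -0.00211054, -0.00148086,
        0.0018461 ,  0.00244914]), 'joint_torque': array([-1.98702117e-03, -5.28499246e+01, -1.27093982e+00, -1.53837419e+01,
       -5.25136746e-02,  1.99934999e-03,  5.26840745e-05]), 'tool_pos': array([ 0.16757366, -0.60154275,  0.23800294]), 'eef_rot': array([ 9.90775513e-01,  1.35511000e-01, -1.78066105e-04, -7.87596451e-04]), 'contact_force': array([-0.12156254,  0.19895711,  0.92449917]), 'moment': array([-0.03712321, -0.0870542 ,  0.01516062]), 'finger_force': 0.0, 'opening': 1.0009655160705622}
```

View pics/t1.png

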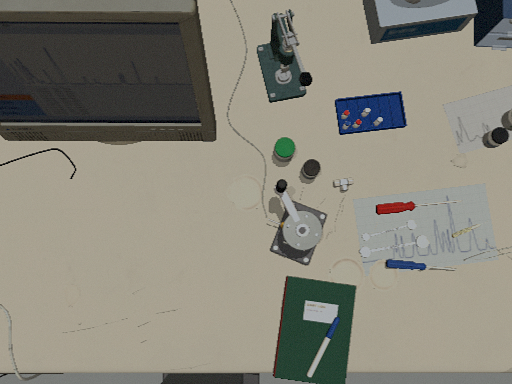

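View pics/s1.png

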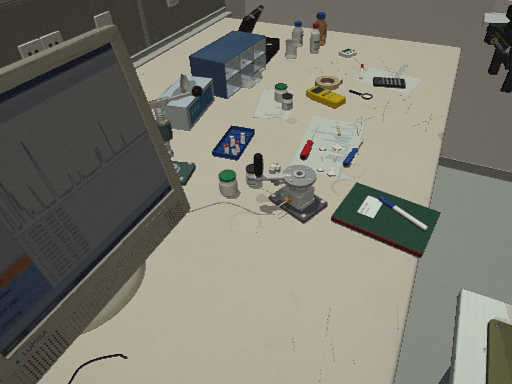

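The top view shows the housing at about (303,231), the knob at (281,186), the green jar at (285,148), the black jar at (311,168) and the tee at (343,184). The large monitor is at the left.

```bash
python3 - <<'E'
from h import *
s=dict(np.load('pics/t1.npz'));C=cloud(s)
for n,u,v in [('bolt',303,231),('knob',281,186),('green',285,148),('black',311,168),('tee',343,184),('monitor',210,135),('monitor2',10,135),('microsc',305,79),('u+',400,300),('footcorner',326,212)]: print(n,np.round(C[v,u],3))
P=C.reshape(-1,3);h=C[231,303]
m=(np.hypot(*(P[:,:2]-h[:2]).T)<.06)&(P[:,2]>.083)&(P[:,2]<.097);print(m.sum())
q=P[m&(np.hypot(*(P[:,:2]-h[:2]).T)<.055)]
c,rad=cv2.minEnclosingCircle(q[np.hypot(*(q[:,:2]-h[:2]).T)<.045][:,:2].astype(np.float32));print('housing',c,rad)
k=P[(P[:,2]>.135)&(P[:,2]<.16)&(np.hypot(*(P[:,:2]-C[186,281][:2]).T)<.04)]
print('knob',len(k),k.mean(0),np.hypot(*(k.mean(0)-h)[:2]))
e=dict(np.load('pics/s1.npz'));D=cloud(e)
for n,u,v in [('knob',258,160),('bolt',299,175),('housing edge',285,178)]: print(n,D[v,u])
k2=D.reshape(-1,3);k2=k2[(k2[:,2]>.1)&(k2[:,2]<.152)&(np.hypot(*(k2[:,:2]-k.mean(0)[:2]).T)<.03)];print(k2.mean(0),k2.max(0))
E
python3 -c "
import cv2
a=cv2.imread('pics/t1.png')[120:280,220:380];cv2.imwrite('pics/t1c.png',cv2.resize(a,None,fx=3.75,fy=3.75,interpolation=3))"
```

```text
bolt [ 0.53  -0.259  0.094]
knob [ 0.612 -0.212  0.146]
green [ 0.708 -0.227  0.055]
black [ 0.666 -0.282  0.049]
tee [ 0.637 -0.356  0.013]
monitor [ 0.726 -0.07   0.09 ]
monitor2 [0.726 0.34  0.086]
microsc [ 0.78  -0.248  0.264]
u+ [ 0.387 -0.476 -0.001]
footcorner [ 0.577 -0.319 -0.   ]
1307
housing (0.5336431860923767, -0.2575289011001587) 0.040952347218990326
knob 97 [ 0.61579826 -0.2138894   0.14747852] 0.09714092399536867
knob [ 0.61156449 -0.20388738  0.1402359 ]
bolt [ 0.52917869 -0.24902506  0.09127421]
housing edge [ 0.55623478 -0.23000224  0.08752081]
[ 0.6127936  -0.20581107  0.12855384] [ 0.62380999 -0.19898689  0.150097  ]
```

View pics/t1c.png

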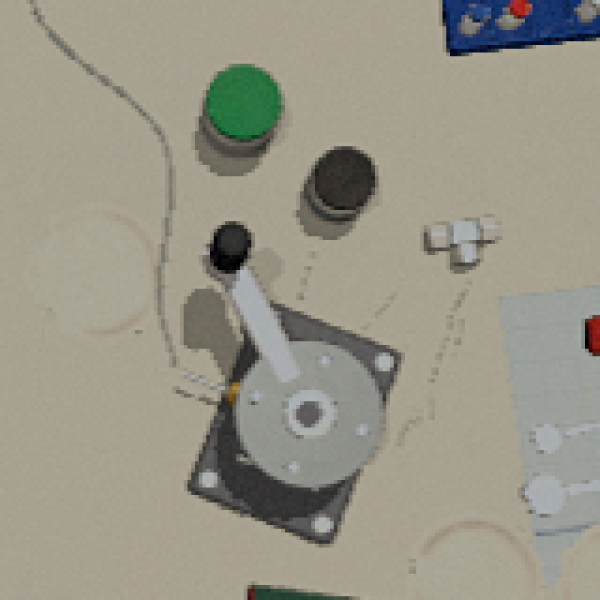

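move_arm(motion=[[40,-19,0,0,0,3,0],[95,-46,0,0,0,6,0],[150,-72,0,0,0,9,0],[205,-99,0,0,0,12,0],[260,-125,0,0,0,15.6,0]], newtons=30)

```text
clock: 0.72
tool_pos: [0.3858, -0.4103, 0.2385]
eef_rot: [1.0, -0.001, -0.0, -0.0]
contact_force: [0.6, -1.0, 0.9]
opening: 1.001
finger_force: 0.0
```

move_arm(motion=[[50,-44,0,0,0,0,0],[95,-84,0,0,0,0,0],[140,-124,0,0,0,0,0],[185,-164,0,0,0,0,0],[225,-200,0,0,0,0,0]])

```text
clock: 1.35
tool_pos: [0.6111, -0.2098, 0.2383]
eef_rot: [1.0, 0.0, -0.0, -0.0]
contact_force: [0.4, 0.2, -0.5]
opening: 1.0
finger_force: 0.0
```

```bash
python3 - <<'E'
from h import *
s=snap('wrist','w1');st=r.get_state();print(st['tool_pos'],st['clock'])
C=cloud(s).reshape(-1,3)
k=C[(C[:,2]>.143)&(C[:,2]<.156)&(np.hypot(C[:,0]-.613,C[:,1]+.211)<.025)];print(len(k),k.mean(0),cv2.minEnclosingCircle(k[:,:2].astype(np.float32)))
q=C[(C[:,2]>.086)&(C[:,2]<.093)&(np.hypot(C[:,0]-.532,C[:,1]+.256)<.06)];print(len(q),q.max(0),q.min(0))
E
```

```text
[ 0.61749008 -0.20084491  0.238172  ] 1.4
371 [ 0.61897844 -0.21276084  0.14847318] ((0.6177135705947876, -0.21294353902339935), 0.010350831784307957)
3187 [ 0.58853963 -0.21754724  0.09299269] [ 0.49463704 -0.29572245  0.08609443]
```

View pics/w1.png

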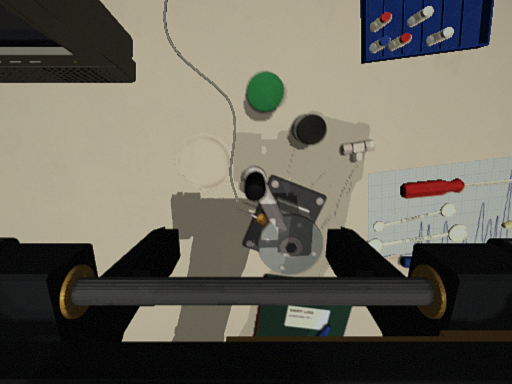

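The wrist view shows the knob at (255,185), the housing at (290,247), the green jar at (265,92), the black jar at (310,130) and the tee at (357,148). The arm was still settling, so I'll measure once more at rest.

move_arm(motion=[[0,10,0,0,0,0,0],[0,10,0,0,0,0,0],[0,10,0,0,0,0,0],[0,10,0,0,0,0,0]])

```text
clock: 1.9
tool_pos: [0.6092, -0.2227, 0.2388]
eef_rot: [1.0, -0.001, -0.0, 0.0]
contact_force: [-0.1, 0.4, 0.4]
opening: 0.997
finger_force: 0.0
```

```bash
python3 - <<'E'
from h import *
from scipy.optimize import least_squares
s=snap('wrist','w2');st=r.get_state();print(st['tool_pos'],st['clock'],st['contact_force'])
C=cloud(s).reshape(-1,3)
k=C[(C[:,2]>.143)&(C[:,2]<.156)&(np.hypot(C[:,0]-.615,C[:,1]+.211)<.025)];print(len(k),cv2.minEnclosingCircle(k[:,:2].astype(np.float32)))
q=C[(C[:,2]>.087)&(C[:,2]<.092)&(np.hypot(C[:,0]-.532,C[:,1]+.256)<.046)]
print(len(q),cv2.minEnclosingCircle(q[:,:2].astype(np.float32)),q.min(0),q.max(0))
E
```

```text
[ 0.60934242 -0.22242872  0.23881851] 1.95 [ 0.21452528 -0.03450294 -0.03077926]
373 ((0.6175969839096069, -0.2128714919090271), 0.010361235588788986)
2865 ((0.535675048828125, -0.2554047703742981), 0.04256223887205124) [ 0.49378121 -0.29508383  0.08704147] [ 0.57520349 -0.21697683  0.09199932]
```

move_arm(motion=[[7,-9,25,0,0,0,0],[7,-9,60,0,0,0,0],[7,-9,95,0,0,0,0],[7,-9,120,0,0,0,0],[7,-9,129,0,0,0,0]], newtons=30)

```text
clock: 2.58
tool_pos: [0.6158, -0.2127, 0.1083]
eef_rot: [1.0, -0.0, -0.001, -0.0]
contact_force: [0.4, 0.7, -0.3]
opening: 1.003
finger_force: 0.0
```

move_arm(motion=[[0,0,0,0,0,0,0.5],[0,0,0,0,0,0,0.7],[0,0,0,0,0,0,1],[0,0,0,0,0,0,1],[0,0,0,0,0,0,1]], newtons=30)

```text
clock: 3.2
tool_pos: [0.6169, -0.213, 0.11]
eef_rot: [1.0, -0.0, 0.0, 0.0]
contact_force: [0.2, 0.9, 0.4]
opening: 0.454
finger_force: 0.0
```

move_arm(motion=[[0,0,0,0,0,0,1],[0,0,0,0,0,0,1],[0,0,0,0,0,0,1],[0,0,0,0,0,0,1],[0,0,0,0,0,0,1]])

```text
clock: 3.82
tool_pos: [0.6168, -0.2129, 0.1097]
eef_rot: [1.0, -0.0, -0.0, 0.0]
contact_force: [-0.7, -0.6, 0.5]
opening: 0.235
finger_force: 30.0
```

```bash
python3 - <<'E'
from h import *
st=r.get_state();print({k:st[k] for k in('clock','tool_pos','contact_force','opening','finger_force')})
h=np.array([.533,-.257]);a0=np.radians(27.8);p0=h+.095*np.array([np.cos(a0),np.sin(a0)]);print(p0)
for d in np.arange(0,3.01,.1):
    a=a0-d;p=h+.095*np.array([np.cos(a),np.sin(a)]);print(round(d,2),np.round((p-p0)*1000*[1,-1],1))
E
```

```text
{'clock': 3.825, 'tool_pos': array([ 0.61677643, -0.21293979,  0.10969557]), 'contact_force': array([-0.73804102, -0.60585772,  0.45195381]), 'opening': 0.23450177930058005, 'finger_force': 29.99999189923983}
[ 0.61703519 -0.21269327]
0.0 [ 0. -0.]
0.1 [4.  8.6]
0.2 [ 7.1 17.6]
0.3 [ 9.3 26.8]
0.4 [10.6 36.2]
0.5 [11.  45.7]
0.6 [10.3 55.2]
0.7 [ 8.8 64.6]
0.8 [ 6.3 73.7]
0.9 [ 2.9 82.6]
1.0 [-1.3 91.1]
1.1 [-6.4 99.1]
1.2 [-12.3 106.6]
1.3 [-18.9 113.4]
1.4 [-26.1 119.6]
1.5 [-33.9 125. ]
1.6 [-42.2 129.6]
1.7 [-50.9 133.4]
1.8 [-60.  136.2]
1.9 [-69.3 138.2]
2.0 [-78.7 139.2]
2.1 [-88.2 139.2]
2.2 [-97.7 138.3]
2.3 [-107.   136.5]
2.4 [-116.1  133.7]
2.5 [-124.8  130.1]
2.6 [-133.2  125.6]
2.7 [-141.1  120.3]
2.8 [-148.4  114.2]
2.9 [-155.   107.4]
3.0 [-161.  100.]
```

move_arm(motion=[[2,4,0,0,0,0,1],[4,8.6,0,0,0,0,1],[7.1,17.6,0,0,0,0,1],[9.3,26.8,0,0,0,0,1],[10.6,36.2,0,0,0,0,1]])

```text
clock: 4.45
tool_pos: [0.6273, -0.2499, 0.1096]
eef_rot: [1.0, -0.0, -0.0, -0.0]
contact_force: [-1.7, 3.0, 1.6]
opening: 0.237
finger_force: 30.0
```

```bash
cat > c.py <<'E'
from h import *
h=np.array([.533,-.257]);st=r.get_state();p=st['tool_pos'][:2]-h;f=st['contact_force'][:2];rr=np.hypot(*p);e=p/rr;t=np.array([e[1],-e[0]])
print('turned',np.radians(27.8)-np.arctan2(p[1],p[0]),'r',rr,'f rad,cw',f@e,f@t,st['opening'],st['clock'])
E
python3 c.py
```

```text
turned 0.40977677586432726 r 0.09459517847831507 f rad,cw -1.5182925208166687 -3.1298112313767095 0.23744262325685148 4.45
```

move_arm(motion=[[0.4,9.5,0,0,0,0,1],[-0.3,19,0,0,0,0,1],[-1.8,28.4,0,0,0,0,1],[-4.3,37.5,0,0,0,0,1],[-7.7,46.4,0,0,0,0,1]])

```text
clock: 5.08
tool_pos: [0.6193, -0.2956, 0.1096]
eef_rot: [1.0, -0.0, -0.0, -0.0]
contact_force: [-2.1, 5.8, 1.9]
opening: 0.238
finger_force: 30.0
```

move_arm(motion=[[-2,4.3,0,0,0,0,1],[-4.2,8.5,0,0,0,0,1],[-6.7,12.6,0,0,0,0,1],[-9.3,16.5,0,0,0,0,1],[-12.2,20.3,0,0,0,0,1]])

```text
clock: 5.7
tool_pos: [0.6077, -0.315, 0.1096]
eef_rot: [1.0, 0.0, 0.0, -0.001]
contact_force: [-0.7, 4.7, 0.8]
opening: 0.235
finger_force: 30.0
```

```bash
python3 c.py
```

```text
turned 1.145906970048029 r 0.09455730462985089 f rad,cw -3.4484851190770582 -3.222041977419657 0.23481184571516564 5.7
```

move_arm(motion=[[-1.3,1.3,0,0,0,0,1],[-2.6,2.7,0,0,0,0,1],[-4,4.1,0,0,0,0,1],[-5.3,5.5,0,0,0,0,1],[-6.7,6.8,0,0,0,0,1]])

```text
clock: 6.32
tool_pos: [0.601, -0.3227, 0.1097]
eef_rot: [1.0, -0.0, 0.0, 0.0]
contact_force: [0.7, 4.1, -0.4]
opening: 0.233
finger_force: 30.0
```

```bash
python3 c.py
```

```text
turned 1.2528047022301743 r 0.09455028274643135 f rad,cw -2.323724831151389 -3.4528433097671796 0.23301899517738653 6.325
```

move_arm(motion=[[-1.1,1.1,0,0,0,0,1],[-2.2,2.1,0,0,0,0,1],[-3.3,3.2,0,0,0,0,1],[-4.4,4.3,0,0,0,0,1],[-5.5,5.3,0,0,0,0,1]])

```text
clock: 6.95
tool_pos: [0.5953, -0.3281, 0.1097]
eef_rot: [1.0, -0.0, 0.0, 0.0]
contact_force: [0.1, 3.4, -1.4]
opening: 0.234
finger_force: 30.0
```

```bash
python3 c.py
```

```text
turned 1.3366494250488468 r 0.09451058822676114 f rad,cw -2.550570050052422 -2.3097855842764665 0.23397122428821326 6.95
```

```bash
cat >> c.py <<'E'
a=np.arctan2(p[1],p[0])
for d in(.03,.05,.08): print(d,np.round(95*np.array([np.cos(a-d)-np.cos(a),-np.sin(a-d)+np.sin(a)]),1))
E
```

move_arm(motion=[[-1.2,1,0,0,0,0,1],[-2.4,1.9,0,0,0,0,1],[-3.6,2.9,0,0,0,0,1],[-4.8,3.9,0,0,0,0,1],[-5.9,4.7,0,0,0,0,1]])

```text
clock: 7.58
tool_pos: [0.5894, -0.3329, 0.1098]
eef_rot: [1.0, -0.0, 0.0, 0.0]
contact_force: [0.9, 2.9, -1.7]
opening: 0.235
finger_force: 30.0
```

```bash
python3 c.py
```

```text
turned 1.4170314608300978 r 0.09453402840234088 f rad,cw -1.7602824790930114 -2.4592826185595973 0.23488876002915116 7.575
0.03 [-2.3  1.7]
0.05 [-3.9  2.7]
0.08 [-6.3  4.3]
```

move_arm(motion=[[-1.2,0.9,0,0,0,0,1],[-2.5,1.8,0,0,0,0,1],[-3.8,2.7,0,0,0,0,1],[-5,3.5,0,0,0,0,1],[-6.3,4.3,0,0,0,0,1]])

```text
clock: 8.2
tool_pos: [0.5831, -0.3372, 0.1098]
eef_rot: [1.0, -0.0, 0.0, 0.0]
contact_force: [2.0, 3.3, -2.4]
opening: 0.234
finger_force: 30.0
```

```bash
python3 c.py
```

```text
turned 1.4976682227568563 r 0.09451268826677967 f rad,cw -1.7103633790227566 -3.4546179175440628 0.23412778093190528 8.2
0.03 [-2.4  1.5]
0.05 [-4.1  2.4]
0.08 [-6.6  3.8]
```

move_arm(motion=[[-1.3,0.8,0,0,0,0,1],[-2.6,1.6,0,0,0,0,1],[-4,2.4,0,0,0,0,1],[-5.3,3.1,0,0,0,0,1],[-6.6,3.8,0,0,0,0,1]])

```text
clock: 8.82
tool_pos: [0.5764, -0.3409, 0.1098]
eef_rot: [1.0, -0.0, 0.0, 0.0]
contact_force: [3.4, 2.3, -3.1]
opening: 0.228
finger_force: 30.0
```

```bash
python3 c.py
```

```text
turned 1.5785099524316761 r 0.0945002990355032 f rad,cw -0.5241607812532978 -4.095163587033376 0.22768635854540628 8.825
0.03 [-2.6  1.3]
0.05 [-4.3  2.1]
0.08 [-6.9  3.2]
```

move_arm(motion=[[-1,0.5,0,0,0,0,1],[-2,1,0,0,0,0,1],[-3,1.5,0,0,0,0,1],[-4,2,0,0,0,0,1],[-5,2.4,0,0,0,0,1]])

```text
clock: 9.45
tool_pos: [0.5715, -0.3433, 0.1098]
eef_rot: [1.0, -0.0, 0.0, 0.0]
contact_force: [3.1, 1.0, -2.9]
opening: 0.233
finger_force: 30.0
```

```bash
python3 c.py
```

```text
turned 1.6369051507569863 r 0.09452332167653327 f rad,cw 0.32887488176389634 -3.279471680608297 0.232983541429575 9.45
0.03 [-2.6  1.1]
0.05 [-4.4  1.8]
0.08 [-7.1  2.8]
```

Still running down.

move_arm(motion=[[-1.4,0.6,0,0,0,0,1],[-2.8,1.2,0,0,0,0,1],[-4.2,1.8,0,0,0,0,1],[-5.7,2.3,0,0,0,0,1],[-7.1,2.8,0,0,0,0,1]])

```text
clock: 10.07
tool_pos: [0.5648, -0.346, 0.1098]
eef_rot: [1.0, -0.0, 0.001, 0.0]
contact_force: [5.3, 0.9, -4.5]
opening: 0.235
finger_force: 30.0
```

```bash
python3 c.py
```

```text
turned 1.7124856929489407 r 0.0945228761575695 f rad,cw 0.9230631776214223 -5.297350276442066 0.23457970106287243 10.075
0.03 [-2.7  0.9]
0.05 [-4.5  1.5]
0.08 [-7.3  2.3]
```

move_arm(motion=[[-0.7,0.2,0,0,0,0,1],[-1.4,0.5,0,0,0,0,1],[-2.1,0.7,0,0,0,0,1],[-2.7,0.9,0,0,0,0,1],[-2.7,0.9,0,0,0,0,1]])

```text
clock: 10.7
tool_pos: [0.5638, -0.3464, 0.1099]
eef_rot: [1.0, 0.0, 0.002, 0.0]
contact_force: [6.7, 0.8, -6.1]
opening: 0.231
finger_force: 30.0
```

```bash
python3 c.py
```

```text
turned 1.7237252169139052 r 0.09452099274631298 f rad,cw 1.4584974158796806 -6.5748750694630065 0.23110957506608854 10.7
0.03 [-2.7  0.9]
0.05 [-4.5  1.4]
0.08 [-7.3  2.2]
```

move_arm(motion=[[-0.7,0.2,0,0,0,0,1],[-1.5,0.5,0,0,0,0,1],[-2.3,0.7,0,0,0,0,1],[-3,0.9,0,0,0,0,1],[-3,0.9,0,0,0,0,1]])

```text
clock: 11.32
tool_pos: [0.5626, -0.3468, 0.1099]
eef_rot: [1.0, 0.001, 0.004, 0.0]
contact_force: [11.7, 0.5, -7.8]
opening: 0.235
finger_force: 30.0
```

```bash
python3 c.py
```

```text
turned 1.7378887598588386 r 0.0945179333858726 f rad,cw 3.1779578406914597 -11.253100284997096 0.2349404134444952 11.325
0.03 [-2.7  0.9]
0.05 [-4.5  1.4]
0.08 [-7.3  2.1]
```

move_arm(motion=[[-0.7,0.2,0,0,0,0,1],[-1.5,0.4,0,0,0,0,1],[-2.3,0.7,0,0,0,0,1],[-3.1,0.9,0,0,0,0,1],[-3.9,1.1,0,0,0,0,1]])

```text
clock: 11.95
tool_pos: [0.5548, -0.3492, 0.1097]
eef_rot: [1.0, -0.0, -0.0, 0.0]
contact_force: [2.0, -0.3, -3.0]
opening: 0.231
finger_force: 30.0
```

```bash
python3 c.py
```

```text
turned 1.8238941354173295 r 0.09471076004779748 f rad,cw 0.7606309584859695 -1.852579898856859 0.23140276895144907 11.95
0.03 [-2.8  0.6]
0.05 [-4.6  1. ]
0.08 [-7.5  1.5]
```

move_arm(motion=[[-0.5,0.1,0,0,0,0,1],[-1,0.2,0,0,0,0,1],[-1.5,0.3,0,0,0,0,1],[-2,0.4,0,0,0,0,1],[-2,0.4,0,0,0,0,1]])

```text
clock: 12.58
tool_pos: [0.5525, -0.3497, 0.1097]
eef_rot: [1.0, -0.0, -0.0, 0.0]
contact_force: [0.2, -1.8, -2.2]
opening: 0.236
finger_force: 30.0
```

```bash
python3 c.py
```

```text
turned 1.8490796861780492 r 0.09472555105534067 f rad,cw 1.805659441064355 0.1981783603590949 0.23618969272066312 12.575
0.03 [-2.8  0.5]
0.05 [-4.7  0.9]
0.08 [-7.5  1.3]
```

move_arm(motion=[[-0.6,0.1,0,0,0,0,1],[-1.2,0.2,0,0,0,0,1],[-1.8,0.3,0,0,0,0,1],[-2.4,0.4,0,0,0,0,1],[-2.4,0.4,0,0,0,0,1]])

```text
clock: 13.2
tool_pos: [0.5498, -0.3502, 0.1097]
eef_rot: [1.0, -0.0, -0.0, 0.0]
contact_force: [-1.6, -3.8, -1.1]
opening: 0.234
finger_force: 30.0
```

```bash
python3 c.py
```

```text
turned 1.8780031688431293 r 0.09468050976825966 f rad,cw 3.46419164435775 2.2314978101154743 0.23440974912834456 13.2
0.03 [-2.8  0.5]
0.05 [-4.7  0.7]
0.08 [-7.5  1. ]
```

move_arm(motion=[[-0.7,0.2,0,0,0,0,1],[-1.5,0.3,0,0,0,0,1],[-2.3,0.4,0,0,0,0,1],[-3,0.6,0,0,0,0,1],[-3,0.6,0,0,0,0,1]])

```text
clock: 13.82
tool_pos: [0.5468, -0.3507, 0.1097]
eef_rot: [1.0, -0.0, -0.0, 0.0]
contact_force: [-1.7, -4.7, -1.1]
opening: 0.236
finger_force: 30.0
```

```bash
python3 c.py
```

```text
turned 1.9102148378415722 r 0.09467351582729801 f rad,cw 4.436805014708445 2.382285335213725 0.23562677236927307 13.825
0.03 [-2.8  0.4]
0.05 [-4.7  0.6]
0.08 [-7.6  0.8]
```

The force has turned negative, so the clutch has clicked once. I'll let go now.

move_arm(motion=[[0,0,0,0,0,0,0],[0,0,0,0,0,0,0],[0,0,0,0,0,0,0],[0,0,0,0,0,0,0],[0,0,0,0,0,0,0]])

```text
clock: 14.45
tool_pos: [0.5475, -0.35, 0.1098]
eef_rot: [1.0, -0.0, 0.0, -0.0]
contact_force: [0.2, 0.3, 0.9]
opening: 0.778
finger_force: 0.0
```

move_arm(motion=[[0,0,0,0,0,0,0],[0,0,0,0,0,0,0],[0,0,0,0,0,0,0],[0,0,0,0,0,0,0],[0,0,0,0,0,0,0]])

```text
clock: 15.08
tool_pos: [0.5474, -0.3502, 0.1097]
eef_rot: [1.0, -0.0, 0.0, 0.0]
contact_force: [-0.0, -0.6, 0.4]
opening: 1.002
finger_force: 0.0
```

```bash
python3 - <<'E'
from h import *
s=snap('top','t2');C=cloud(s).reshape(-1,3)
k=C[(C[:,2]>.138)&(C[:,2]<.152)&(np.hypot(C[:,0]-.53,C[:,1]+.35)<.06)];print(len(k),k.mean(0) if len(k) else 0)
s=snap('scene','s2');
E
python3 -c "
import cv2
a=cv2.imread('pics/s2.png')[110:260,180:380];cv2.imwrite('pics/s2c.png',cv2.resize(a,None,fx=3.5,fy=3.5,interpolation=3))"
```

```text
12 [ 0.51611841 -0.35059802  0.14627211]
```

View pics/s2c.png

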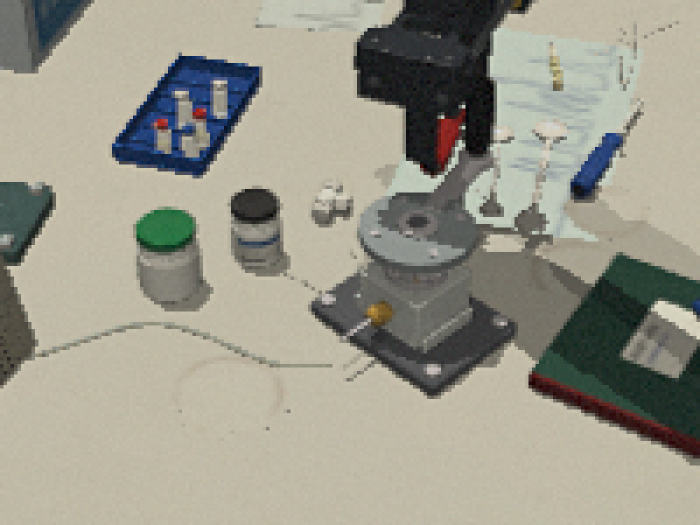

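The scene crop shows the arm above the crank, at about (450,90). The crank points away from the camera, and the jars and tee are where they were. I'll retreat straight up.

move_arm(motion=[[0,0,-20,0,0,0,0],[0,0,-50,0,0,0,0],[0,0,-80,0,0,0,0],[0,0,-110,0,0,0,0],[0,0,-130,0,0,0,0]])

```text
clock: 15.8
tool_pos: [0.5477, -0.3505, 0.2414]
eef_rot: [1.0, -0.0, 0.001, 0.0]
contact_force: [0.0, 0.1, -0.2]
opening: 0.999
finger_force: 0.0
```

move_arm(motion=[[-30,20,0,0,0,0,0],[-60,60,0,0,0,0,0],[-90,100,0,0,0,0,0],[-120,140,0,0,0,0,0],[-140,160,0,0,0,0,0]])

```text
clock: 16.42
tool_pos: [0.4044, -0.5131, 0.2397]
eef_rot: [1.0, -0.002, -0.001, 0.001]
contact_force: [1.2, -0.5, -1.2]
opening: 1.001
finger_force: 0.0
```

move_arm(motion=[[0,0,0,0,0,0,0],[0,0,0,0,0,0,0],[0,0,0,0,0,0,0],[0,0,0,0,0,0,0]])

```text
clock: 16.92
tool_pos: [0.4085, -0.509, 0.2398]
eef_rot: [1.0, 0.001, 0.0, -0.0]
contact_force: [0.4, 0.3, 1.0]
opening: 0.995
finger_force: 0.0
```

```bash
python3 - <<'E'
from h import *
s=snap('top','t3');C=cloud(s).reshape(-1,3)
k=C[(C[:,2]>.14)&(C[:,2]<.152)&(np.hypot(C[:,0]-.53,C[:,1]+.35)<.06)];k=k.mean(0);print(k)
d=k[:2]-[.533,-.257];print(np.hypot(*d),np.radians(27.8)-np.arctan2(d[1],d[0]))
E
python3 -c "
import cv2
a=cv2.imread('pics/t3.png')[120:280,220:380];cv2.imwrite('pics/t3c.png',cv2.resize(a,None,fx=3.75,fy=3.75,interpolation=3))"
```

```text
[ 0.5239622  -0.35121398  0.1481809 ]
0.09464647682403858 2.151633682036902
```

View pics/t3c.png

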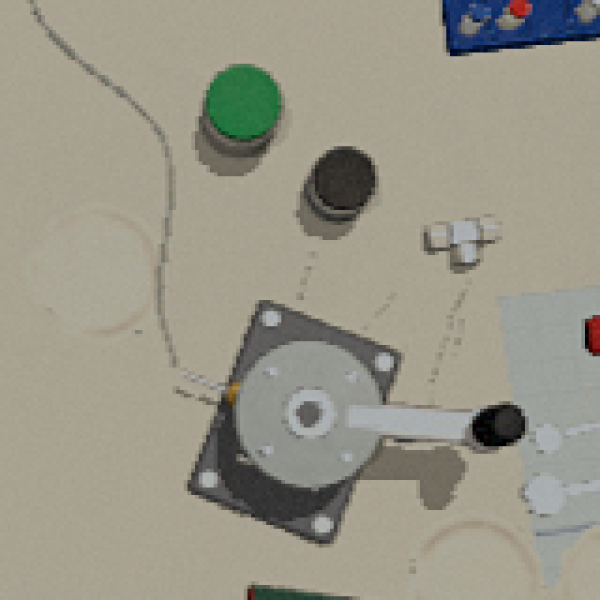

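The crank has rolled on to 2.15 rad and sits in the next notch, with the knob at (498,425) in the crop. The jars and tee haven't moved.

```bash
python3 -c "
from plant import finish_job
print(finish_job())"
```

```text
the job is handed in; nothing more can be done
None
```

The job is handed in: the clutch clicked over once, the crank was let go and rests in the next notch at about 2.15 rad of turn, and the jars and tee were left alone (about 17 s on the clock).

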